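# Put the trimming tools away in the slanted tool block

## Task

Put the three clay tools from the rest away in the slanted tool block, handle down and one after the other in this order: first the blade tool in pocket one, then the triangle tool in pocket two, last the ring tool in pocket three (the studs beside a pocket count its number). The block has some sideways play in its stand, so feel or look for where the pockets really are. Push each one past the sprung catch until it is fully home on the bottom of its pocket before you go on to the next, and let go of it. Leave the cup, the jar and the ruler where they are.

Things in the scene. Friction and masses are not known exactly. Their poses are not given: they have to be found in the camera images.
- blade_tool: clay tool: round wooden handle 16 mm thick, 130 mm long, 14 mm brass ferrule; head: a flat steel blade 44 mm long, 26 mm wide and 3 mm thick. Origin on the handle's axis, 80 mm from the butt (bare end), 50 mm from the ferrule; +x along the handle to the butt. Starts level in the rest, 48 mm up, butt away from the robot. About 50 g. Last 6 mm of butt taper to 8 mm
- blade_tool_butt (a point): middle of the butt's end face of blade tool, the end that goes into the pocket; same axes as the tool
- triangle_tool: clay tool: round wooden handle 16 mm thick, 130 mm long, 14 mm brass ferrule; head: a triangular loop of 4 mm steel wire, 38 mm long, 42 mm wide. Origin on the handle's axis, 80 mm from the butt (bare end), 50 mm from the ferrule; +x along the handle to the butt. Starts level in the rest, 48 mm up, butt away from the robot. About 50 g. Last 6 mm of butt taper to 8 mm
- triangle_tool_butt (a point): middle of the butt's end face of triangle tool, the end that goes into the pocket; same axes as the tool
- ring_tool: clay tool: round wooden handle 16 mm thick, 130 mm long, 14 mm brass ferrule; head: a round loop of 4 mm steel wire, 42 mm across. Origin on the handle's axis, 80 mm from the butt (bare end), 50 mm from the ferrule; +x along the handle to the butt. Starts level in the rest, 48 mm up, butt away from the robot. About 50 g. Last 6 mm of butt taper to 8 mm
- ring_tool_butt (a point): middle of the butt's end face of ring tool, the end that goes into the pocket; same axes as the tool
- rack: fixed wooden stand, base 170 x 304 x 14 mm, with a slanted trough that carries the loose-fitting tool block (60 x 236 x 52 mm). Origin under the centre of the base, x roughly away from the robot, y along the row of three pockets towards pocket 1, z up. The pockets lean 50 degrees from vertical, mouths towards -x: a stored tool leans its head towards the robot
- trough: the stand's slanted trough: y along the row, z out of the pockets, origin at floor level of the middle one. The block in it can lie up to 18 mm to either side along y, and stays there (4 N shift it). Bores 20 mm wide, 40 mm deep, 75 mm apart; studs count their numbers. A sprung ball in each wall, 16 mm below the mouth, drags on the handle: push with 5 to 15 N until it bottoms
- pocket1_floor (a point): fixed point in the trough: where the centre of the flat bottom of pocket 1 lies when the block is in mid-trough (the real one is up to 18 mm off along y) (one stud, at the +y end of the row); z points out of the pocket along its leaning axis, y along the row
- pocket1_mouth (a point): the same for the mouth of pocket 1 in the face of the block, 40 mm above the floor point along z (real one up to 18 mm off along y)
- pocket2_floor (a point): fixed point in the trough: where the centre of the flat bottom of pocket 2 lies when the block is in mid-trough (the real one is up to 18 mm off along y) (two studs, the middle one); z points out of the pocket along its leaning axis, y along the row
- pocket2_mouth (a point): the same for the mouth of pocket 2 in the face of the block, 40 mm above the floor point along z (real one up to 18 mm off along y)
- pocket3_floor (a point): fixed point in the trough: where the centre of the flat bottom of pocket 3 lies when the block is in mid-trough (the real one is up to 18 mm off along y) (three studs, at the -y end); z points out of the pocket along its leaning axis, y along the row
- pocket3_mouth (a point): the same for the mouth of pocket 3 in the face of the block, 40 mm above the floor point along z (real one up to 18 mm off along y)
- rest: fixed plywood rest: base 150 x 240 x 8 mm, two cross rails 14 mm thick at x = -52 and +56 mm, tops 48 mm high, each with three slots 18 mm wide, 8 mm deep, 75 mm apart along y. Tools lie along x in the slots; between the rails the handle is free, 40 mm clear below its axis. Origin under the centre of the base
- cup: white plastic cup, 72 mm wide at the rim, 80 mm tall, standing loose; origin under its centre. Bystander
- jar: closed glass jar with a steel lid, 60 mm wide, 75 mm tall, standing loose; origin under its centre. Bystander
- ruler: wooden ruler 220 x 30 x 6 mm lying flat, its length along its y; origin under its centre. Bystander

How it is judged (in metres and radians):
On the way, in this order (a step that is already met when the one before it is completed fails the run):
1. the blade tool is fully home in pocket 1 (z of blade_tool_butt in the frame of pocket1_floor between -0.004 and 0.006 m and x of blade_tool_butt in the frame of pocket1_floor between -0.008 and 0.008 m and y of blade_tool_butt in the frame of pocket1_floor between -0.025 and 0.025 m and angle between the x axis of blade_tool and the z axis of pocket1_floor, either way round below 0.15 rad), for 0.2 s.
2. the triangle tool is fully home in pocket 2 (z of triangle_tool_butt in the frame of pocket2_floor between -0.004 and 0.006 m and x of triangle_tool_butt in the frame of pocket2_floor between -0.008 and 0.008 m and y of triangle_tool_butt in the frame of pocket2_floor between -0.025 and 0.025 m and angle between the x axis of triangle_tool and the z axis of pocket2_floor, either way round below 0.15 rad), for 0.2 s.
3. the ring tool is fully home in pocket 3 (z of ring_tool_butt in the frame of pocket3_floor between -0.004 and 0.006 m and x of ring_tool_butt in the frame of pocket3_floor between -0.008 and 0.008 m and y of ring_tool_butt in the frame of pocket3_floor between -0.025 and 0.025 m and angle between the x axis of ring_tool and the z axis of pocket3_floor, either way round below 0.15 rad), for 0.2 s.
At the end, for the whole second after the job is handed in: The blade tool is in pocket 1, the triangle tool in pocket 2 and the ring tool in pocket 3, each with its butt on the pocket's floor (less than 6 mm above it; sideways 25 mm along the row and 8 mm across are allowed for the block's play), and its handle within 0.15 rad of the pocket's axis, at rest (all of step 1 and all of step 2 and all of step 3 and linear speed of each of blade_tool, triangle_tool, ring_tool below 0.02 m/s); the robot touches nothing.
It fails at once if the cup is shifted by more than 3 cm (distance of cup from where it was at the start of the episode above 0.03 m).
It fails at once if the jar is shifted by more than 3 cm (distance of jar from where it was at the start of the episode above 0.03 m).
It fails at once if the ruler is shifted by more than 3 cm (distance of ruler from where it was at the start of the episode above 0.03 m).
It also fails if it takes over 72 s, if anything falls off the work surface, if the arm or the gripper's body presses on something with over 40 N, if the wrist force passes 120 N, or if a joint passes its speed limit or range.

## Robot

A 6-joint arm with a two-finger parallel gripper is mounted at the origin on the work surface. World frame = base frame: x ahead of the robot, y to its left, z up, the work surface at z = 0. Lengths are in mm, angles in rad, forces in N, time in s.
With the tool pointing down it reaches from about 350 to 975 mm from the base axis. Payload 7.1 kg.
Tool frame: the origin (TCP) lies between the finger pads; the fingertips stand 17 mm ahead of it and the grasp point (between the pads) lies 2 mm behind it (tip_reach is the y of the fingertips in the tool frame, in mm); y points along the fingers, x is the direction in which the jaws open and shut, and the axes are right-handed (so a half turn about y gives the same grasp; the last joint's range is limited). The gripper opens to 88 mm and grips with 3 to 60 N. Pads are 20 mm wide; open, the fingers measure 115 mm over their backs; the gripper's body (75 mm by 178 mm) begins 61 mm behind the grasp point.
Start: joints at [-1.196, 0.423, 1.63, -0, 1.089, -0.019], TCP at [239.828, -577.137, 239.675] pointing down, gripper open.
Joint ranges: [-3, 3], [-0.9, 2.11], [0.09, 2.58], [-1.31, 4.45], [0.11, 2.69], [-2.54, 2.54]. Speed limits (rad/s): [2.39, 2.39, 3.01, 3.14, 3.14, 3.14].

## Interface

Orientations are given as a rotation vector (axis times angle).
In Python, from workcell import get_obs, get_image, camera_model, close_job, silhouettes, tip_of, tip_reach gives the robot as it stands. The module is installed in compiled form; this text tells all that it offers.
- The arm moves only by the tool arm_command, never from a script. Its argument "targets" is a list of rows, each a list of 4 numbers: the shift along the tool's x, y, z in mm, then the turn about the tool's y in rad. A call has 1 to 20 rows; each row shifts and turns the commanded pose from where the row before left it, along the tool's axes as they then stand; what a row does not reach is not made up. A row lasts 1/12 s, in which the tool goes at most 41.7 mm and 7.16 degrees, less where a joint would pass 70% of its speed; a pose out of reach is approached as far as the arm can. A call is refused whole if a number of a shift passes 41.7 or a number of a turn 0.125, either way. A call with a gripper value outside its range is refused whole. "gripper" is the opening in per cent of the stroke, from 0 (shut) to 100 (fully open), set as the call begins (left out, the last holds). The fingers move at their own pace and stop on an object; the grip force is fixed at half the most. Time passes only in rows, so rows that do not move let the fingers close. It gives the time, the measured TCP pose, the force and the opening at its end, in the units of the state.
- get_obs(): the state, without advancing time (a new reading comes with each control period).
- get_image(name): name is "scene" or "top"; returns the picture (480x640x3 uint8, blue, green, red); there is no depth.
- camera_model(name): a dict with "mtx" (3x3 intrinsics, pixels), "position" and "orientation" of the camera in the world. Camera axes: x right, y up, looking along -z (the intrinsics and any distortion apply to the point x, -y, -z); pixel columns grow to the right and rows downward; lengths in mm; the calibration is good to about 2 mm. A picture is of the moment at which its call begins. camera_model takes no time and is no camera call.
- close_job(): hands the job in, once; it reports no verdict.
Trained networks look in the newest picture that a camera, given by its name, has taken for a name from the list of things; names that differ only in an ending like _2 or _b are one class to them, and where a whole thing is asked for, a point or a joint stands for the part that bears it (a point fixed in the world has none). Each returns a list of dicts, best first, with "conf" (0 to 1); they miss things now and then, are a little off and sometimes report something else, mostly with a low value. They report only what shows in the picture. A call takes as long as a camera call.
- silhouettes(camera, thing): "pixels" (480x640 bool, what is visible of it) and "at" ([column, row] in pixels, amid what is visible of it).
- tip_of(camera, thing): "at" ([column, row] in pixels: a listed point, or the origin of a listed thing).
The state is a dict: "t": time; "qpos": joint angles; "qvel": joint speeds; "joint_torque": joint torques, N m; "ee_pos": TCP position; "orientation": TCP orientation; "ft_force": force on the tool from outside, world axes, zero at the start; "moment": the same for the moment, N m; "width": finger opening in mm.
Only numpy, scipy, OpenCV 4.12 (cv2) and the standard library are available. Lean on these libraries where they do the work, as an engineer would, in place of code of your own. Each camera call takes 0.05 s, during which the arm holds its last target. There are 200 camera calls.

## Working session

There is one attempt and no reset: what is moved stays moved. The work goes in short steps, Python scripts to look and compute and a tool call to move; the robot and the scene stay as the last step left them, time stands still between calls to the robot, and variables do not carry over. Pictures are saved under pics/ and viewed, about 8 in all and at most 12, crops included, and the job is handed in when it is done.

Besides the shell and the picture viewer there is one more tool, called after "Call:" as a command line: name --pt "numbers of a row" for each row, then --argument value for the rest. arm_command: Moves the arm, as the interface text tells. Its arguments: {"type":"object","properties":{"targets":{"type":"array","items":{"type":"array","items":{"type":"number"}}},"gripper":{"type":"number"}},"required":["targets"]}

```bash
ls; mkdir -p pics; python3 - <<'E'
from workcell import *
import cv2
o=get_obs();print({k:o[k] for k in o})
for c in("scene","top"):
    m=camera_model(c);print(c,m)
    im=get_image(c);cv2.imwrite(f"pics/{c}0.png",im)
for c in("scene","top"):
  for n in("blade_tool","triangle_tool","ring_tool","blade_tool_butt","triangle_tool_butt","ring_tool_butt","rack","rest","cup","jar","ruler","pocket1_mouth","pocket2_mouth","pocket3_mouth","trough"):
    print(c,n,[( [round(float(x),1) for x in d["at"]],round(d["conf"],2)) for d in tip_of(c,n)][:3])
E
```

```text
pics
{'t': 0.0, 'qpos': array([-1.19600463e+00,  4.23830103e-01,  1.63068056e+00, -3.20648260e-05,
        1.08857079e+00, -1.90282304e-02]), 'qvel': array([ 0.00059103, -0.00023714,  0.00048661, -0.00117505, -0.00029148,
       -0.00041299]), 'joint_torque': array([ 2.24141499e-03, -5.44622862e+01, -2.73670113e+01,  6.44716923e-02,
        2.28320021e-02, -1.37287293e-04]), 'ee_pos': array([ 239.63403872, -576.67353455,  238.91207811]), 'orientation': array([-1.3693162 ,  0.9152978 , -0.91325773]), 'ft_force': array([-0.37222674,  0.00288497,  0.55564974]), 'moment': array([ 0.00974661, -0.0526466 , -0.07174018]), 'width': 87.72086746905168}
scene {'mtx': array([[481.73245779,   0.        , 308.89363329],
       [  0.        , 481.73245779, 235.75418742],
       [  0.        ,   0.        ,   1.        ]]), 'position': array([1024.78428378, -707.07217929,  640.15480903]), 'orientation': array([0.92919891, 0.23959119, 0.45317674])}
top {'mtx': array([[538.48804911,   0.        , 300.70039718],
       [  0.        , 538.48804911, 238.68819463],
       [  0.        ,   0.        ,   1.
[... 897 characters left out ...]
tool [([164.4, 300.0], 0.65)]
top triangle_tool [([205.2, 306.9], 0.67)]
top ring_tool [([241.5, 301.7], 0.65)]
top blade_tool_butt [([169.7, 263.5], 0.75), ([208.6, 261.9], 0.69)]
top triangle_tool_butt [([206.6, 263.5], 0.66)]
top ring_tool_butt [([245.1, 262.2], 0.91), ([208.5, 261.9], 0.2)]
top rack [([410.8, 287.5], 0.91), ([217.2, 193.3], 0.41), ([206.9, 261.8], 0.21)]
top rest [([212.7, 303.5], 0.96)]
top cup [([313.4, 198.6], 0.79)]
top jar [([382.2, 194.2], 0.92)]
top ruler [([213.9, 196.0], 0.77)]
top pocket1_mouth [([379.7, 194.6], 0.74), ([381.2, 290.1], 0.6)]
top pocket2_mouth [([419.2, 279.6], 0.71)]
top pocket3_mouth [([451.3, 273.5], 0.97)]
top trough [([411.8, 266.4], 0.66)]
```

View pics/scene0.png

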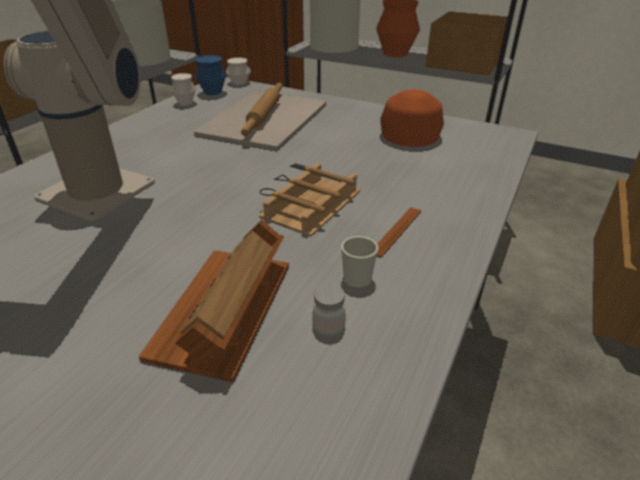

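View pics/top0.png

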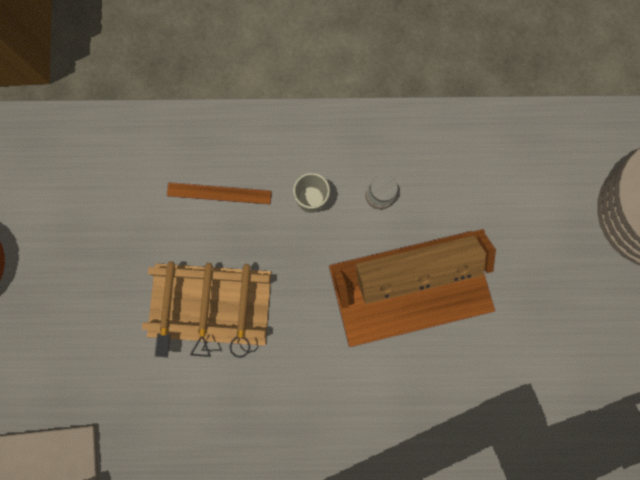

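The scene view shows the rest at about (310,200) and the back of the rack at (225,300), so the mouths are hidden from that side. The top view shows the tools' butts at about (170/208/246, 263). The pocket mouths are at about (385,290), (423,283) and (462,273). The gripper can't tilt, so I'll have to pivot each tool in the jaws. First I'll measure and zoom in on the rack.

```bash
cat > h.py <<'E'
import numpy as np, cv2
from scipy.spatial.transform import Rotation as R
from workcell import *
def cam(c):
    m=camera_model(c); return m["mtx"],m["position"],R.from_rotvec(m["orientation"]).as_matrix()
def proj(c,P):
    K,p,M=cam(c); q=(np.atleast_2d(P)-p)@M; q=q*[1,-1,-1]; q=q@K.T; return q[:,:2]/q[:,2:]
def ray(c,uv):
    K,p,M=cam(c); d=np.linalg.inv(K)@[uv[0],uv[1],1]; return p,M@(d*[1,-1,-1])
def atz(c,uv,z):
    p,d=ray(c,uv); return p+d*(z-p[2])/d[2]
def tri(a,b):
    A=[];B=[]
    for c,uv in((("top",a)),("scene",b)):
        p,d=ray(c,uv); d=d/np.linalg.norm(d); Q=np.eye(3)-np.outer(d,d); A.append(Q);B.append(Q@p)
    return np.linalg.lstsq(np.vstack(A),np.hstack(B),rcond=None)[0]
E
python3 - <<'E'
from h import *
np.set_printoptions(precision=1,suppress=True)
print(R.from_rotvec(get_obs()["orientation"]).as_matrix())
t=cv2.imread("pics/top0.png");s=cv2.imread("pics/scene0.png")
a=cv2.resize(t[220:355,320:505],None,fx=4,fy=4,interpolation=cv2.INTER_CUBIC)
cv2.imwrite("pics/topz.png",cv2.convertScaleAbs(a,alpha=1.6))
b=cv2.resize(s[210:385,135:300],None,fx=3.4,fy=3.4,interpolation=cv2.INTER_CUBIC)
cv2.imwrite("pics/scz.png",cv2.convertScaleAbs(b,alpha=1.6))
for n,bt,bs in(("blade",(169.7,263.5),(355,182.2)),("tri",(206.6,263.5),(336.3,197.9)),("ring",(245.1,262.2),(323,209))):print(n,atz("top",bt,48),tri(bt,bs))
for n,bt in(("blade",(164.4,300)),("tri",(205.2,306.9)),("ring",(241.5,301.7))):print(n,atz("top",bt,48))
for n,u,z in(("cup",(313,195),80),("jar",(383,190),75)):print(n,atz("top",u,z))
for u in((167,190),(270,198)):print("ruler",atz("top",u,3))
for n in("blade_tool","triangle_tool","ring_tool"):
    d=silhouettes("top",n)
    if d:
        y,x=np.nonzero(d[0]["pixels"]);print(n,d[0]["conf"],len(x),x.min(),x.max(),y.min(),y.max(),cv2.fitLine(np.c_[x,y].astype(np.float32),2,0,.01,.01).ravel())
E
```

```text
[[ 0.4 -0.   0.9]
 [-0.9  0.   0.4]
 [-0.  -1.   0. ]]
blade [614.  276.6  48. ] [617.4 279.1  45.7]
tri [613.5 203.3  48. ] [610.8 202.5  40.5]
ring [615.5 127.   48. ] [612.7 125.   52.5]
blade [542.1 284.8  48. ]
tri [528.1 204.4  48. ]
ring [537.7 133.4  48. ]
cup [743.3  -8.3  80. ]
jar [ 753.5 -146.3   75. ]
ruler [774.7 298.2   3. ]
ruler [755.7  80.7   3. ]
blade_tool 0.9 859 155 174 261 357 [  0.1  -1.  165.1 313.5]
triangle_tool 0.91 761 190 212 262 356 [  0.1  -1.  203.9 308.4]
ring_tool 0.93 707 229 249 264 357 [  0.1  -1.  242.3 309.8]
```

View pics/topz.png

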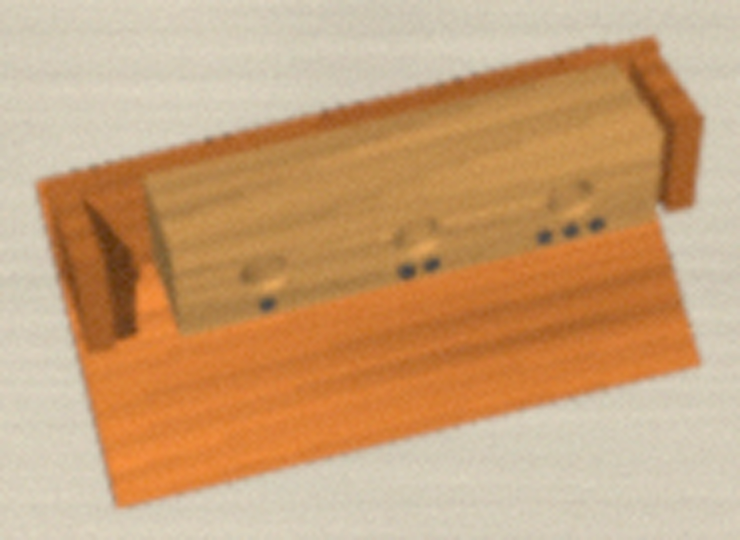

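View pics/scz.png

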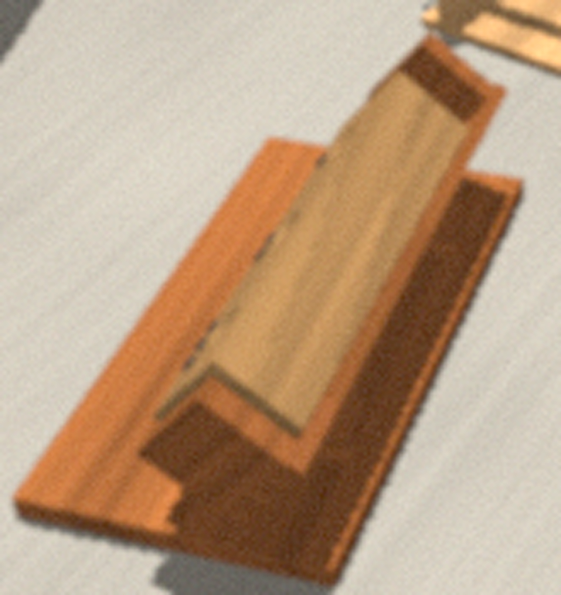

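In the top crop the block lies hard against the -y end. The mouths are at crop (265,272), (418,238) and (572,195). I'll fit the rack and block model to the edges in both views, and the tool frames to their silhouettes.

```bash
cat > fit.py <<'E'
from h import *
from scipy.optimize import least_squares
np.set_printoptions(precision=1,suppress=True)
T=lambda u:(u[0]/4+320,u[1]/4+220); S=lambda u:(u[0]/3.4+135,u[1]/3.4+210)
base=[(85,152,14),(-85,152,14),(-85,-152,14),(85,-152,14)]
obs=[("top","b",base[0],T((38,181))),("top","b",base[1],T((118,507))),("top","b",base[2],T((700,363))),
("scene","b",base[0],S((522,180))),("scene","b",base[1],S((270,140))),("scene","b",base[2],S((15,500))),("scene","b",base[3],S((335,578))),
("top","k",(0,75,40),T((265,272))),("top","k",(0,0,40),T((418,238))),("top","k",(0,-75,40),T((572,195))),
("top","k",(-30,118,40),T((183,330))),("top","k",(-30,-118,40),T((655,215))),("top","k",(30,-118,40),T((660,130))),
("top","k",(30,118,-12),T((150,178))),("top","k",(30,-118,-12),T((612,65))),
("scene","k",(30,-118,40),S((210,372))),("scene","k",(30,-118,-12),S((298,435))),("scene","k",(-30,-118,40),S((160,416)))]
l=np.radians(50);ax=np.array([np.cos(l),0,np.sin(l)]);az=np.array([-np.sin(l),0,np.cos(l)])
def W(p,k,q):
    X,Y,yaw,tx,tz,s=p; q=np.array(q,float)
    if k=="k": q=np.array([tx,q[1]+s,tz])+q[0]*ax+q[2]*az
    c,n=np.cos(yaw),np.sin(yaw); return np.array([X+c*q[0]-n*q[1],Y+n*q[0]+c*q[1],q[2]])
f=lambda p:np.concatenate([proj(c,W(p,k,q))[0]-u for c,k,q,u in obs])
if __name__=="__main__":
    r=least_squares(f,[560,-200,-.2,0,60,-15],loss="soft_l1",x_scale=[10,10,.1,10,10,10]);p=r.x
    print(p,"yaw",p[2]);print(f(p).reshape(-1,2))
    for i,y in enumerate((75,0,-75)):print("mouth",i+1,W(p,"k",(0,y,40)))
    print("ridge",W(p,"k",(30,0,40)),"frontlow",W(p,"k",(-30,0,40)))
    a=W(p,"k",(0,0,41))-W(p,"k",(0,0,40));print("axis",np.round(a,3)); np.save("rack.npy",p)
    # tools: axis line at z=48
    for n,x0,x1 in(("blade",(170,262),(165,330)),("tri",(208,263),(203,330)),("ring",(246,264),(241,330))):
        A,B=atz("top",x0,48),atz("top",x1,48);d=(A-B)/np.linalg.norm(A-B);print(n,A,B,"yaw",np.arctan2(d[1],d[0]))
E
python3 fit.py
python3 - <<'E'
import cv2
t=cv2.imread("pics/top0.png")
a=cv2.resize(t[250:370,140:285],None,fx=5,fy=5,interpolation=cv2.INTER_CUBIC)
cv2.imwrite("pics/restz.png",cv2.convertScaleAbs(a,alpha=1.6))
E
```

```text
[ 567.  -207.4    0.2   38.4   63.9  -12.4] yaw 0.23448067972208445
[[-1.  -1.3]
 [-0.1 -0.4]
 [ 0.6 -1.1]
 [ 0.3 -0.6]
 [-1.2 -1.2]
 [-2.   0.5]
 [-0.3 -1.1]
 [ 0.   0.1]
 [ 0.1 -0.9]
 [-0.3  0.4]
 [-0.3  1.5]
 [-0.3  0.9]
 [ 0.6 -0. ]
 [-1.7 -0.6]
 [ 0.8 -1.5]
 [ 0.1 -1.3]
 [ 0.9  0.3]
 [-3.3  2. ]]
mouth 1 [ 559.9 -144.7   89.7]
mouth 2 [ 577.3 -217.6   89.7]
mouth 3 [ 594.8 -290.6   89.7]
ridge [ 596.1 -213.1  112.6] frontlow [ 558.6 -222.1   66.7]
axis [-0.7 -0.2  0.6]
blade [617.  276.1  48. ] [484.  281.8  48. ] yaw -0.043338972380928376
tri [614.4 200.6  48. ] [483.5 207.8  48. ] yaw -0.05501459028238908
ring [611.9 125.2  48. ] [483.  133.8  48. ] yaw -0.06670175173263071
```

View pics/restz.png

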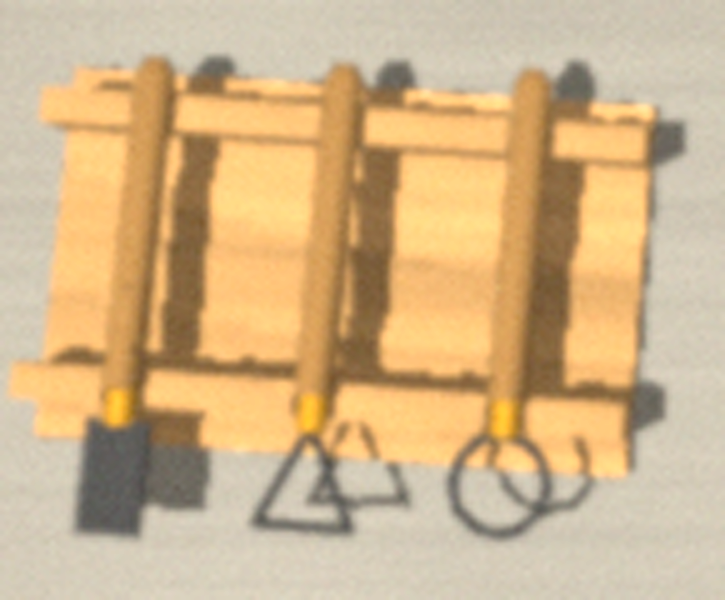

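The fit residuals are about 1 px: ridge at z≈113, mouths at z≈90, rack yaw 0.234. The block's upper face slopes exactly along the pocket axis. So I'll hold each tool about 74 mm from its butt, lay its head side over that slope and lower it, which pivots it butt-down in the grip.

```bash
cat >> h.py <<'E'
def plan(P,yaw,cur=None):
    "turn, then total shift in tool axes after the turn, to bring TCP to P with tool z at yaw"
    o=get_obs();M=R.from_rotvec(o["orientation"]).as_matrix();p=o["ee_pos"] if cur is None else np.array(cur)
    y0=np.arctan2(M[1,2],M[0,2]);t=-(yaw-y0);c,s=np.cos(yaw),np.sin(yaw)
    d=np.array(P)-p; print("from",np.round(p,1),"yaw",round(y0,3),"turn",round(t,3),"shift",np.round([d[0]*s-d[1]*c,-d[2],d[0]*c+d[1]*s],1))
E
python3 - <<'E'
from h import *
plan((543,280,140),-.055)
E
```

```text
from [ 239.8 -577.1  239.7] yaw 0.394 turn 0.449 shift [-872.5   99.7  255.6]
```

Call:
arm_command --pt "0 0 0 0.112" --pt "0 0 0 0.112" --pt "0 0 0 0.112" --pt "0 0 0 0.113" --pt "-36.4 0 10.6 0" --pt "-36.4 0 10.6 0" --pt "-36.4 0 10.6 0" --pt "-36.4 0 10.6 0" --pt "-36.4 0 10.6 0" --pt "-36.4 0 10.6 0" --pt "-36.4 0 10.6 0" --pt "-36.4 0 10.6 0" --pt "-36.4 0 10.6 0" --pt "-36.4 0 10.6 0" --pt "-36.4 0 10.6 0" --pt "-36.4 0 10.6 0" --pt "-36.4 0 10.6 0" --pt "-36.4 0 10.6 0" --pt "-36.4 0 10.6 0" --pt "-36.4 0 10.6 0" --gripper 50

```text
t: 3.42
ee_pos: [441.7, -3.1, 240.0]
orientation: [-1.182, 1.249, -1.25]
ft_force: [1.2, -0.5, -0.3]
width: 43.4
```

Call:
arm_command --pt "-36.4 12 10.6 0" --pt "-36.4 12 10.6 0" --pt "-36.4 12 10.6 0" --pt "-36.4 12 10.6 0" --pt "-36.4 12 10.6 0" --pt "-36.4 12 10.6 0" --pt "-36.4 13 10.6 0" --pt "-36.4 13 10.6 0" --pt "0 0 0 0"

```text
t: 4.17
ee_pos: [543.2, 286.4, 139.4]
orientation: [-1.183, 1.248, -1.246]
ft_force: [-0.7, -0.5, 0.7]
width: 44.1
```

```bash
python3 - <<'E'
from h import *
plan((543,280,46),-.055)
im=get_image("top");cv2.imwrite("pics/t2.png",cv2.convertScaleAbs(cv2.resize(im[180:400,100:400],None,fx=2.6,fy=2.6),alpha=1.5))
E
```

```text
from [543.2 286.4 139.4] yaw -0.052 turn 0.003 shift [ 6.4 93.4  0.2]
```

View pics/t2.png

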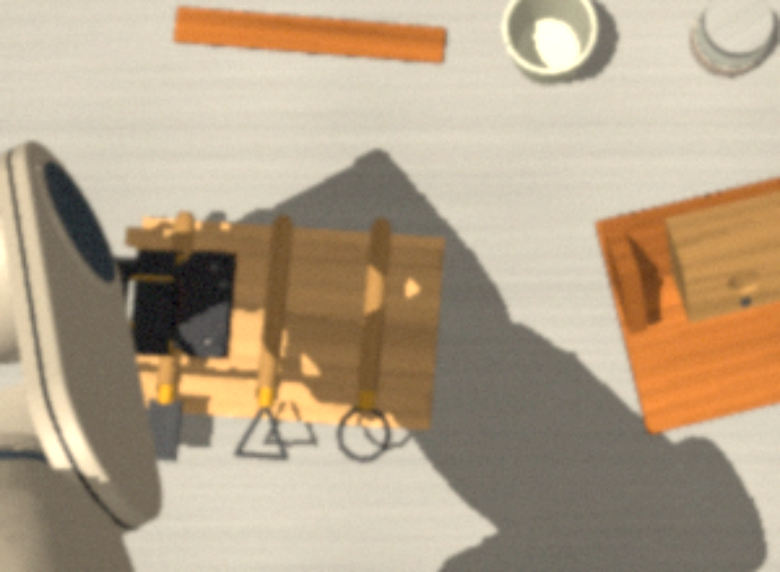

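The gripper (image 100–240, 250–360) stands over the blade tool, with handle showing on both sides. I'll descend and close.

Call:
arm_command --pt "6.4 10 0 0" --pt "0 30 0 0" --pt "0 30 0 0" --pt "0 23 0 0" --pt "0 0 0 0" --pt "0 0 0 0"

```text
t: 4.72
ee_pos: [540.7, 272.7, 48.1]
orientation: [-1.185, 1.252, -1.251]
ft_force: [-0.1, -0.0, 1.2]
width: 44.0
```

Call:
arm_command --pt "0 0 0 0" --pt "0 0 0 0" --pt "0 0 0 0" --pt "0 0 0 0" --pt "0 0 0 0" --pt "0 0 0 0" --gripper 0

```text
t: 5.22
ee_pos: [543.1, 278.6, 50.6]
orientation: [-1.174, 1.25, -1.248]
ft_force: [-2.4, 17.2, 1.2]
width: 15.1
```

```bash
python3 - <<'E'
from h import *
from fit import W
p=np.load("rack.npy");o=get_obs();print(o["width"],o["ft_force"],o["ee_pos"])
rg=W(p,"k",(30,-35,40)); u=np.array([np.cos(p[2]),np.sin(p[2]),0]);print("ridge",rg)
g=rg+65*u; print("grasp pt",g, "final z", rg[2]+10.4-54.5-2)
plan([g[0],g[1],180],.234)
E
```

```text
15.093835500857278 [-2.4 17.2  1.2] [543.1 278.6  50.6]
ridge [ 604.2 -247.2  112.6]
grasp pt [ 667.4 -232.1  112.6] final z 66.540035877794
from [543.1 278.6  50.6] yaw -0.056 turn -0.29 shift [ 525.6 -129.4    2.5]
```

Call:
arm_command --pt "0 -30 0 0" --pt "0 -30 0 0" --pt "0 -30 0 0" --pt "0 -30 0 0" --pt "0 -20 0 0" --pt "0 0 0 0" --pt "0 0 0 0"

```text
t: 5.8
ee_pos: [542.4, 275.1, 190.5]
orientation: [-1.179, 1.248, -1.25]
ft_force: [-0.6, -0.7, -0.4]
width: 15.4
```

```bash
cat > look.py <<'E'
from h import *
from scipy.optimize import least_squares
def toolpose(n,yaw,g,L=74):
    "fit pitch, sideways from butt and origin seen in both cams, given grasp point g"
    for c in("top","scene"):
        get_image(c)
        for m in(n,n+"_butt"):
            print(c,m,[(np.round(d["at"],1),round(d["conf"],2)) for d in tip_of(c,m)][:2])
E
python3 - <<'E'
from h import *
import sys
o=get_obs();g=o["ee_pos"]+[0,0,2];print(o["ee_pos"],o["ft_force"],o["moment"],o["width"])
a=get_obs();print(a["ee_pos"])
yaw=-.055;h=np.array([np.cos(yaw),np.sin(yaw),0])
get_image("scene")
for m in("blade_tool_butt","blade_tool"):print(m,[(np.round(d["at"],1),round(d["conf"],2)) for d in tip_of("scene",m)][:2])
for th in(-20,0,20,40,60):
    t=np.radians(th);d=h*np.cos(t)-np.array([0,0,np.sin(t)])
    print(th,"butt",proj("scene",g+74*d).round(1),"org",proj("scene",g-6*d).round(1))
plan((667.4,-232.1,180),.234)
E
```

```text
[542.36099418 275.09259557 190.49071386] [-0.57847853 -0.72393187 -0.37211874] [ 0.00732806 -0.02569095 -0.00186661] 15.415382336571511
[542.36099418 275.09259557 190.49071386]
blade_tool_butt [(array([357., 130.]), 0.79), (array([220.7, 270.7]), 0.36)]
blade_tool [(array([324. , 125.2]), 0.98)]
-20 butt [[353.6 117.6]] org [[325.  122.4]]
0 butt [[354.7 128.4]] org [[324.9 121.5]]
20 butt [[352.5 138.1]] org [[325.  120.7]]
40 butt [[347.3 145.6]] org [[325.4 120.1]]
60 butt [[339.8 150.1]] org [[326.  119.7]]
from [540.8 274.3 187.4] yaw -0.055 turn -0.289 shift [522.    7.4   5.7]
```

Call:
arm_command --pt "0 0 0 -0.0965" --pt "0 0 0 -0.0965" --pt "0 0 0 -0.0965" --pt "34.8 0 0.4 0" --pt "34.8 0 0.4 0" --pt "34.8 0 0.4 0" --pt "34.8 0 0.4 0" --pt "34.8 0 0.4 0" --pt "34.8 0 0.4 0" --pt "34.8 0 0.4 0" --pt "34.8 0 0.4 0" --pt "34.8 0 0.4 0" --pt "34.8 0 0.4 0" --pt "34.8 0 0.4 0" --pt "34.8 0 0.4 0" --pt "34.8 0 0.4 0" --pt "34.8 0 0.4 0" --pt "34.8 0 0.4 0"

```text
t: 7.45
ee_pos: [668.0, -233.1, 186.5]
orientation: [-1.312, 1.038, -1.033]
ft_force: [0.5, 0.7, -1.0]
width: 14.7
```

Call:
arm_command --pt "0 20 0 0" --pt "0 20 0 0" --pt "0 0 0 0"

```text
t: 7.7
ee_pos: [665.2, -231.4, 142.4]
orientation: [-1.313, 1.044, -1.029]
ft_force: [-1.3, 1.3, -1.3]
width: 15.3
```

```bash
python3 - <<'E'
from h import *
o=get_obs();print(o["ft_force"],o["moment"])
plan((667.4,-232.1,67),.234)
E
```

```text
[-1.25221092  1.31676793 -1.27001047] [ 0.04901989  0.09532547 -0.01514965]
from [ 665.2 -231.4  142.4] yaw 0.233 turn -0.001 shift [ 1.2 75.4  1.9]
```

Call:
arm_command --pt "0 10 1 0" --pt "0 10 1 0" --pt "0 8 0 0" --pt "0 8 0 0" --pt "0 8 0 0" --pt "0 8 0 0"

```text
t: 8.2
ee_pos: [671.2, -231.1, 96.8]
orientation: [-1.311, 1.033, -1.035]
ft_force: [1.1, 0.1, 2.7]
width: 15.6
```

Call:
arm_command --pt "0 8 0 0" --pt "0 8 0 0" --pt "0 6 0 0" --pt "0 0 0 0"

```text
t: 8.53
ee_pos: [671.5, -231.3, 74.1]
orientation: [-1.31, 1.034, -1.036]
ft_force: [2.0, 0.6, 1.0]
width: 15.5
```

```bash
python3 - <<'E'
from h import *
from fit import W
o=get_obs();print(o["ft_force"],o["moment"],o["width"]); plan((667.4,-232.1,67),.234)
g=o["ee_pos"]-[0,0,1];yaw=.234;h=np.array([np.cos(yaw),np.sin(yaw),0])
im=get_image("scene");cv2.imwrite("pics/s3.png",cv2.convertScaleAbs(cv2.resize(im[150:370,130:400],None,fx=2.8,fy=2.8),alpha=1.5))
for m in("blade_tool_butt","blade_tool"):print(m,[(np.round(d["at"],1),round(d["conf"],2)) for d in tip_of("scene",m)][:2])
for th in(0,20,30,40,50):
    t=np.radians(th);d=h*np.cos(t)-np.array([0,0,np.sin(t)])
    print(th,"butt",proj("scene",g+74*d).round(1),"org",proj("scene",g-6*d).round(1))
E
```

```text
[2.  0.6 1. ] [ 0.  -0.4 -0. ] 15.450528540823878
from [ 671.5 -231.3   74.1] yaw 0.234 turn 0.0 shift [-0.1  7.1 -4.1]
blade_tool_butt [(array([297.1, 332.8]), 0.89)]
blade_tool [(array([255.3, 306.3]), 0.96)]
0 butt [[302.3 315.9]] org [[256.3 307.3]]
20 butt [[299.9 326.3]] org [[256.5 306.5]]
30 butt [[296.9 330.6]] org [[256.7 306.1]]
40 butt [[292.9 334.1]] org [[257.  305.8]]
50 butt [[287.9 336.8]] org [[257.4 305.6]]
```

View pics/s3.png

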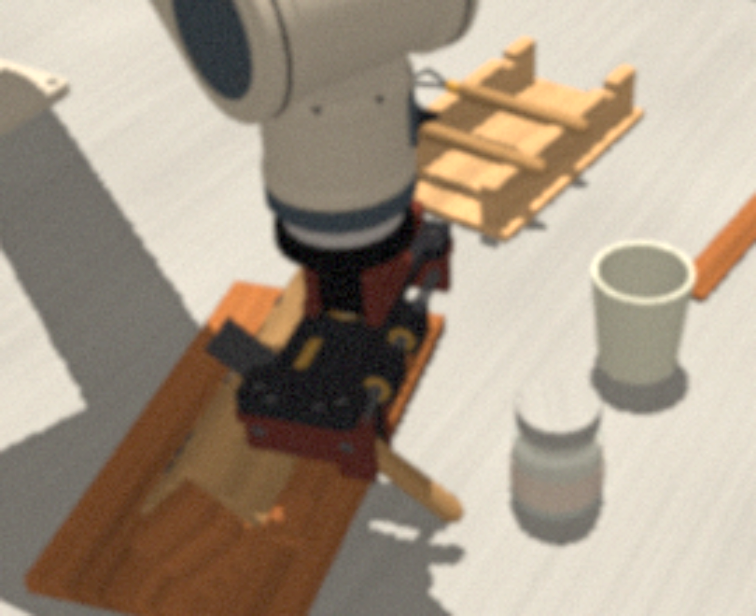

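The pivot works. The handle points butt-down at crop (450,510) and the blade lies over the ridge at (240,345), with a tilt of about 32°. I'll keep lowering towards 40°.

Call:
arm_command --pt "0 4 -2 0" --pt "0 4 -2 0" --pt "0 0 0 0" --pt "0 0 0 0"

```text
t: 9.02
ee_pos: [668.6, -232.3, 68.3]
orientation: [-1.309, 1.032, -1.038]
ft_force: [3.8, 1.9, 8.7]
width: 15.2
```

```bash
cat > look.py <<'E'
from h import *
from scipy.optimize import least_squares
def pitch(n,yaw,L=74):
    "tool pitch from the butt seen in both cameras, given grasp point; returns th, fit residuals"
    o=get_obs();g0=o["ee_pos"].copy();ob=[]
    for c in("scene","top"):
        get_image(c)
        for m,s in((n+"_butt",1),(n,0)):
            d=tip_of(c,m)
            if d and d[0]["conf"]>.5: ob.append((c,s,np.array(d[0]["at"])))
    def f(p):
        th,dz,dl,dy=p;t=np.radians(th);h=np.array([np.cos(yaw)*np.cos(t),np.sin(yaw)*np.cos(t),-np.sin(t)])
        g=g0+[-dy*np.sin(yaw),dy*np.cos(yaw),dz]
        return np.concatenate([proj(c,g+(L+dl-(0 if s else 80))*h)[0]-u for c,s,u in ob]+[[dz/2,dl/3,dy/2]])
    r=least_squares(f,[30,0,0,0]);print(o["t"],o["ee_pos"].round(1),o["ft_force"].round(1),"th,dz,dl,dy",r.x.round(1),"res",r.fun.round(1),[(c,s) for c,s,_ in ob]);return r.x
E
python3 -c "
from look import *
pitch('blade_tool',.234)"
```

```text
9.0167 [ 668.6 -232.3   68.3] [3.8 1.9 8.7] th,dz,dl,dy [ 99.3 -46.3 113.  192.7] res [-11.2 -16.5  30.5  -7.9 125.5 -32.6 -23.2  37.7  96.3] [('scene', 1), ('scene', 0), ('top', 0)]
```

```bash
sed -i 's/if d and d\[0\]\["conf"\]>.5: ob.append((c,s,np.array(d\[0\]\["at"\])))/d=[e for e in d if e["conf"]>.4 and np.linalg.norm(np.array(e["at"])-proj(c,g0+[0,0,-20])[0])<60]\n            if d: ob.append((c,s,np.array(d[0]["at"])))/' look.py
python3 -c "
from look import *
pitch('blade_tool',.234)"
```

```text
9.3167 [ 668.6 -232.2   68.2] [4.2 2.  8.8] th,dz,dl,dy [49.2  0.4  2.   1.1] res [-0.3 -0.5 -0.6  0.7  0.2  0.7  0.5] [('scene', 1), ('scene', 0)]
```

Call:
arm_command --pt "0 -20 3 0" --pt "0 -35 0 0" --pt "0 -35 0 0" --pt "0 -35 0 0" --pt "0 0 0 0"

```text
t: 10.03
ee_pos: [672.8, -232.7, 199.1]
orientation: [-1.308, 1.026, -1.043]
ft_force: [1.3, -0.0, 0.2]
width: 15.5
```

```bash
cat >> look.py <<'E'
def sil(n,yaw):
    o=get_obs();g=o["ee_pos"];get_image("scene");s=silhouettes("scene",n)
    for e in s[:1]:
        y,x=np.nonzero(e["pixels"]);v=cv2.fitLine(np.c_[x,y].astype(np.float32),cv2.DIST_HUBER,0,.01,.01).ravel()
        ang=lambda w:np.degrees(np.arctan2(w[1],w[0]))%180
        G=proj("scene",g)[0]; nrm=np.array([-v[1],v[0]])
        print(o["t"],g.round(1),len(x),"line",ang(v).round(1),"TCP offset from line px",(nrm@(G-v[2:])).round(1),"at",e["at"])
        for th in(20,30,35,40,45,50):
            t=np.radians(th);h=np.array([np.cos(yaw)*np.cos(t),np.sin(yaw)*np.cos(t),-np.sin(t)])
            a=proj("scene",[g+70*h,g-70*h]);print(th,ang(a[0]-a[1]).round(1),end="; ")
    print()
E
python3 -c "
from look import *
sil('blade_tool',.234);pitch('blade_tool',.234)
plan((482.4,-163.2,190),.234);plan((482.4,-163.2,156.6),.234)"
```

```text
10.0333 [ 672.8 -232.7  199.1] 655 line 45.5 TCP offset from line px 0.8 at [263.0, 260.6]
20 24.5; 30 31.9; 35 35.6; 40 39.3; 45 43.1; 50 47.0; 
10.1333 [ 669.9 -231.7  192.9] [-0.6  0.4 -0.5] th,dz,dl,dy [44.9 -0.9  3.1 -1.2] res [-1.4 -2.2  1.1  1.6 -0.4  1.  -0.6] [('scene', 1), ('scene', 0)]
from [ 668.8 -231.1  189.7] yaw 0.234 turn 0.0 shift [-109.3   -0.3 -165.5]
from [ 668.8 -231.1  189.7] yaw 0.234 turn 0.0 shift [-109.3   33.1 -165.5]
```

Call:
arm_command --pt "-21.9 0 -31 0" --pt "-21.9 0 -31 0" --pt "-21.9 0 -31 0" --pt "-21.9 0 -31 0" --pt "-21.9 0 -31 0" --pt "0 0 0 0" --pt "0 20 0 0" --pt "0 0 0 0" --pt "0 0 0 0"

```text
t: 11.18
ee_pos: [493.0, -160.7, 170.9]
orientation: [-1.312, 1.037, -1.033]
ft_force: [-0.3, -0.6, -0.5]
width: 15.8
```

```bash
python3 -c "
from look import *
sil('blade_tool',.234)
plan((498.7,-159.3,153.4),.234)"
```

```text
11.1833 [ 493.  -160.7  170.9] 411 line 45.5 TCP offset from line px 1.0 at [207.0, 222.0]
20 24.5; 30 31.9; 35 35.5; 40 39.1; 45 42.7; 50 46.3; 
from [ 494.  -161.1  171.7] yaw 0.234 turn 0.0 shift [-0.6 18.3  5. ]
```

Call:
arm_command --pt "-0.3 9 2.5 0" --pt "-0.3 9 2.5 0" --pt "0 0 0 0" --pt "0 5 4.6 0" --pt "0 5 4.6 0" --pt "0 5 4.6 0" --pt "0 0 0 0"

```text
t: 11.87
ee_pos: [512.8, -155.3, 138.1]
orientation: [-1.31, 1.035, -1.035]
ft_force: [2.9, 3.7, -0.4]
width: 15.5
```

```bash
python3 -c "
from look import *
print(get_obs()['ft_force'],get_obs()['moment'])
plan((534.6,-150.8,112),.234)
im=get_image('top');cv2.imwrite('pics/t4.png',cv2.convertScaleAbs(cv2.resize(im[220:355,320:505],None,fx=4,fy=4,interpolation=2),alpha=1.6))"
```

```text
[ 2.88565138  3.69333189 -0.41458079] [ 0.86845915 -0.57016113  0.13836301]
from [ 512.8 -155.3  138.1] yaw 0.234 turn 0.0 shift [ 0.7 26.1 22.3]
```

View pics/t4.png

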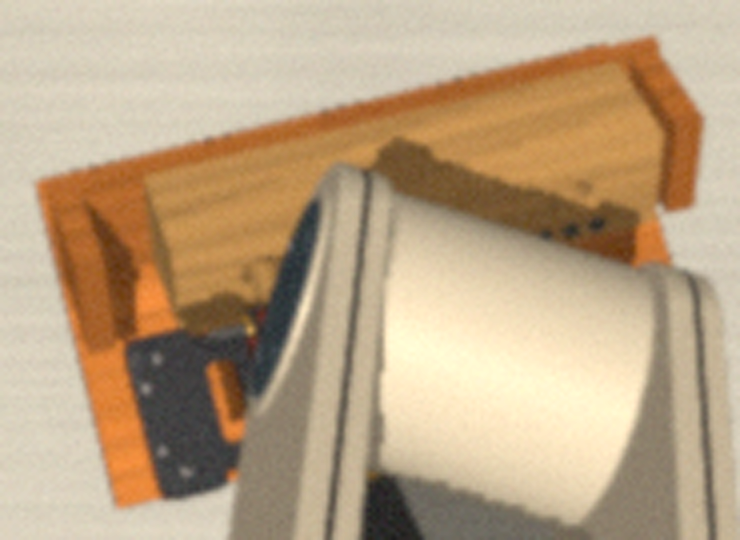

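The butt is at the mouth (crop ~(265,272)), with about 3.7 N pushing towards +y. I'll shift 2 mm that way and keep going in.

Call:
arm_command --pt "-2 2 1.7 0" --pt "0 3 2.6 0" --pt "0 3 2.6 0" --pt "0 0 0 0"

```text
t: 12.25
ee_pos: [519.4, -152.5, 130.8]
orientation: [-1.31, 1.033, -1.037]
ft_force: [4.6, 1.5, 1.7]
width: 15.4
```

```bash
python3 -c "
from look import *
print(get_obs()['ft_force'],get_obs()['moment'])
plan((534.6,-150.8,112),.234);sil('blade_tool',.234)"
```

```text
[4.60724056 1.50962763 1.72427183] [ 0.51067066 -0.9788039   0.09379559]
from [ 519.4 -152.5  130.8] yaw 0.234 turn 0.0 shift [ 1.9 18.8 15.2]
12.25 [ 519.4 -152.5  130.8] 6148 line 121.6 TCP offset from line px -47.3 at [227.4, 295.2]
20 24.5; 30 31.8; 35 35.4; 40 39.0; 45 42.6; 50 46.3;
```

Call:
arm_command --pt "0 2.5 2.4 0" --pt "0 2.5 2.4 0" --pt "0 2.5 2.4 0" --pt "0 0 0 0"

```text
t: 12.68
ee_pos: [525.0, -150.8, 123.2]
orientation: [-1.311, 1.035, -1.035]
ft_force: [2.7, 1.9, 4.8]
width: 15.2
```

```bash
python3 -c "
from look import *
print(get_obs()['ft_force'],get_obs()['moment'])
plan((534.6,-150.8,112),.234);pitch('blade_tool',.234)"
```

```text
[2.70844764 1.92260988 4.77783478] [ 0.37787167 -0.56988335 -0.00608979]
from [ 525.  -150.8  123.2] yaw 0.234 turn 0.0 shift [ 2.2 11.2  9.4]
12.6833 [ 525.  -150.8  123.2] [2.7 1.9 4.8] th,dz,dl,dy [44.8 -0.7  3.  -0.4] res [-1.3 -1.7  0.8  1.2 -0.4  1.  -0.2] [('scene', 1), ('scene', 0)]
```

Call:
arm_command --pt "0 2.5 2.3 0" --pt "0 2.5 2.3 0" --pt "0 2.5 2.3 0" --pt "0 0 0 0"

```text
t: 13.32
ee_pos: [531.4, -149.2, 115.5]
orientation: [-1.311, 1.035, -1.035]
ft_force: [1.1, 0.6, 3.3]
width: 15.3
```

Call:
arm_command --pt "0 2.2 2 0" --pt "0 2 2 0" --pt "0 0 0 0" --pt "0 0 0 0"

```text
t: 13.65
ee_pos: [532.6, -148.5, 111.4]
orientation: [-1.315, 1.039, -1.031]
ft_force: [-8.2, -2.5, 12.3]
width: 15.5
```

```bash
python3 -c "
from look import *
print(get_obs()['ft_force'],get_obs()['moment'])
plan((534.6,-150.8,112),.234);pitch('blade_tool',.234)"
```

```text
[-8.24730922 -2.46804308 12.32400563] [-0.51524599  1.2076948  -0.07842456]
from [ 532.6 -148.5  111.4] yaw 0.235 turn 0.001 shift [ 2.7 -0.6  1.4]
13.65 [ 532.6 -148.5  111.4] [-8.2 -2.5 12.3] th,dz,dl,dy [ 4.1  0.  -0.7 -0.1] res [ 0.2 -0.   0.  -0.2 -0.1] [('scene', 0)]
```

About 14.5 N along the axis at the expected home position. I'll press a little more to tell the floor from the catch.

Call:
arm_command --pt "0 1.6 1.9 0" --pt "0 0 0 0" --pt "0 0 0 0"

```text
t: 14.2
ee_pos: [533.3, -148.3, 110.3]
orientation: [-1.317, 1.041, -1.03]
ft_force: [-13.6, -4.0, 21.4]
width: 15.4
```

Call:
arm_command --pt "0 -1.6 -2 0" --pt "0 0 0 0"

```text
t: 14.37
ee_pos: [533.4, -148.3, 111.0]
orientation: [-1.313, 1.038, -1.033]
ft_force: [-4.0, -1.4, 0.9]
width: 15.4
```

Call:
arm_command --pt "0 0 0 0" --pt "0 0 0 0" --pt "0 0 0 0" --pt "0 0 0 0" --gripper 45

```text
t: 14.7
ee_pos: [535.6, -148.1, 111.3]
orientation: [-1.311, 1.035, -1.035]
ft_force: [0.4, 0.7, -0.8]
width: 37.5
```

Call:
arm_command --pt "0 -30 0 0" --pt "0 -35 0 0" --pt "0 -35 0 0" --pt "0 0 0 0"

```text
t: 15.03
ee_pos: [539.2, -149.1, 217.8]
orientation: [-1.307, 1.026, -1.042]
ft_force: [2.1, -0.3, 0.6]
width: 39.4
```

```bash
cat >> look.py <<'E'
from fit import W
def home(n,i):
    p=np.load("rack.npy");y=(75,0,-75)[i-1]
    for c in("scene","top"):
        get_image(c);d=tip_of(c,n);e=proj(c,[W(p,"k",(0,y,80)),W(p,"k",(0,y,90)),W(p,"k",(0,y,188))])
        print(n,c,[(np.round(k["at"],1),round(k["conf"],2)) for k in d[:2]],"expect origin home",e[0].round(1),"10 out",e[1].round(1),"headend",e[2].round(1))
        s=silhouettes(c,n)
        if s:
            yy,xx=np.nonzero(s[0]["pixels"]);print(s[0]["conf"],len(xx),"bbox",xx.min(),xx.max(),yy.min(),yy.max())
E
python3 -c "
from look import *
o=get_obs();print(o['width'],o['ft_force'])
home('blade_tool',1)
plan((540,202.5,150),-.055)
im=get_image('scene');cv2.imwrite('pics/s5.png',cv2.convertScaleAbs(cv2.resize(im[180:380,130:330],None,fx=3,fy=3,interpolation=2),alpha=1.6))"
```

```text
39.44674820687595 [ 2.1 -0.3  0.6]
blade_tool scene [(array([213.9, 238.5]), 0.7)] expect origin home [217.6 239.7] 10 out [213.4 236.3] headend [170.8 202. ]
0.65 830 bbox 168 235 198 254
blade_tool top [(array([208.8, 301.1]), 0.53), (array([204.6, 305. ]), 0.31)] expect origin home [392.8 303.6] 10 out [394.5 307.6] headend [412.5 350.4]
0.61 90 bbox 410 418 337 351
from [ 534.5 -147.9  209.9] yaw 0.234 turn 0.289 shift [-350.1   59.9  -13.7]
```

View pics/s5.png

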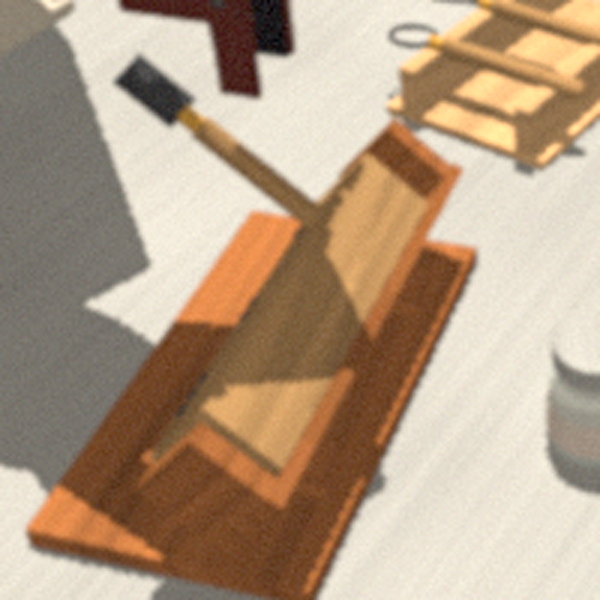

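The blade's tip in the crop is at (126,68), pixel (172,203), against a fully-home prediction of (171,202). The top view agrees, so it is home. Next is the triangle tool.

Call:
arm_command --pt "0 0 0 0.0965" --pt "0 0 0 0.0965" --pt "0 0 0 0.0965" --pt "-35.2 0 -1.3 0" --pt "-35.2 0 -1.3 0" --pt "-35.2 0 -1.3 0" --pt "-35.2 0 -1.3 0" --pt "-35.2 0 -1.3 0" --pt "-35.2 10 -1.3 0" --pt "-35.2 10 -1.3 0" --pt "-35.2 15 -1.3 0" --pt "-35.2 15 -1.3 0" --pt "-35.2 10 -1.3 0" --pt "0 0 0 0" --pt "0 0 0 0" --pt "0 0 0 0"

```text
t: 16.72
ee_pos: [541.3, 203.6, 150.7]
orientation: [-1.185, 1.25, -1.249]
ft_force: [-0.4, 0.2, -0.1]
width: 39.5
```

```bash
python3 -c "
from look import *
plan((540.5,204.2,47),-.055)"
```

```text
from [541.3 203.6 150.7] yaw -0.054 turn 0.001 shift [ -0.6 103.7  -0.8]
```

Call:
arm_command --pt "0 30 0 0" --pt "0 35 0 0" --pt "0 25 0 0" --pt "0 14 0 0" --pt "0 0 0 0" --pt "0 0 0 0"

```text
t: 17.22
ee_pos: [541.8, 202.5, 47.3]
orientation: [-1.183, 1.252, -1.251]
ft_force: [1.4, 0.0, 0.3]
width: 39.6
```

Call:
arm_command --pt "0 0 0 0" --pt "0 0 0 0" --pt "0 0 0 0" --pt "0 0 0 0" --pt "0 0 0 0" --gripper 0

```text
t: 17.63
ee_pos: [542.5, 204.2, 48.5]
orientation: [-1.181, 1.249, -1.25]
ft_force: [1.0, -0.7, 4.4]
width: 15.2
```

Call:
arm_command --pt "0 -30 0 0" --pt "0 -35 0 0" --pt "0 -35 0 0" --pt "0 -35 0 0" --pt "0 -10 0 0" --pt "0 0 0 0" --pt "0 0 0 0"

```text
t: 18.22
ee_pos: [541.5, 203.9, 192.3]
orientation: [-1.182, 1.249, -1.25]
ft_force: [0.2, 0.3, -1.6]
width: 15.2
```

```bash
python3 -c "
from look import *
o=get_obs();print(o['width']);pitch('triangle_tool',-.055)
plan((667.4,-232.1,190),.234)"
```

```text
15.181489394075117
18.2167 [541.5 203.9 192.3] [ 0.2  0.3 -1.6] th,dz,dl,dy [ 5.3 -1.7 -0.5  2.8] res [ 1.3 -0.7  0.1 -1.   2.2  0.7 -0.8 -0.2  1.4] [('scene', 1), ('scene', 0), ('top', 1)]
from [541.1 203.7 190.8] yaw -0.055 turn -0.289 shift [453.2   0.8  21.8]
```

Call:
arm_command --pt "0 0 0 -0.0965" --pt "0 0 0 -0.0965" --pt "0 0 0 -0.0965" --pt "34.8 0 1.7 0" --pt "34.8 0 1.7 0" --pt "34.8 0 1.7 0" --pt "34.8 0 1.7 0" --pt "34.8 0 1.7 0" --pt "34.8 0 1.7 0" --pt "34.8 0 1.7 0" --pt "34.8 0 1.7 0" --pt "34.8 0 1.7 0" --pt "34.8 0 1.7 0" --pt "34.8 0 1.7 0" --pt "34.8 0 1.7 0" --pt "34.8 0 1.7 0" --pt "0 20 0 0" --pt "0 25 0 0" --pt "0 0 0 0"

```text
t: 20.1
ee_pos: [665.1, -230.7, 141.5]
orientation: [-1.313, 1.044, -1.029]
ft_force: [-1.3, 0.3, -1.9]
width: 15.4
```

```bash
python3 -c "
from look import *
plan((667.4,-232.1,70),.234)"
```

```text
from [ 665.1 -230.7  141.5] yaw 0.233 turn -0.001 shift [ 1.9 71.5  2. ]
```

Call:
arm_command --pt "1 10 0 0" --pt "0 12 0 0" --pt "0 8 0 0" --pt "0 8 0 0" --pt "0 8 0 0" --pt "0 8 0 0" --pt "0 8 0 0" --pt "0 4 0 0" --pt "0 0 0 0" --pt "0 0 0 0"

```text
t: 20.93
ee_pos: [669.1, -231.8, 81.3]
orientation: [-1.31, 1.034, -1.035]
ft_force: [1.8, -0.0, 0.1]
width: 15.6
```

```bash
python3 -c "
from look import *
sil('triangle_tool',.234);pitch('triangle_tool',.234)
plan((667.4,-232.1,70),.234)"
```

```text
20.9333 [ 669.1 -231.8   81.3] 483 line 31.6 TCP offset from line px 0.2 at [270.8, 309.7]
20 24.5; 30 31.3; 35 34.7; 40 38.3; 45 41.9; 50 45.6; 
21.0333 [ 668.9 -231.9   81.6] [ 1.2 -0.7 -0.1] th,dz,dl,dy [36.7  3.5 -1.  -1.2] res [-0.6 -2.1  0.2  3.3 -1.4  1.2  1.7 -0.3 -0.6] [('scene', 1), ('scene', 0), ('top', 1)]
from [ 668.7 -231.9   81.6] yaw 0.234 turn 0.0 shift [-0.1 11.6 -1.3]
```

Call:
arm_command --pt "0 4 0 0" --pt "0 4 -1 0" --pt "0 0 0 0" --pt "0 0 0 0" --pt "0 0 0 0"

```text
t: 21.75
ee_pos: [668.2, -232.5, 74.0]
orientation: [-1.31, 1.034, -1.036]
ft_force: [1.5, 0.1, 5.3]
width: 15.0
```

```bash
python3 -c "
from look import *
sil('triangle_tool',.234)"
```

```text
21.75 [ 668.2 -232.5   74. ] 818 line 38.6 TCP offset from line px 28.5 at [195.5, 221.5]
20 24.5; 30 31.3; 35 34.7; 40 38.2; 45 41.8; 50 45.5;
```

Call:
arm_command --pt "0 1 0 0" --pt "0 -20 0 0" --pt "0 -35 0 0" --pt "0 -35 0 0" --pt "0 -28 0 0" --pt "0 0 0 0" --pt "0 0 0 0"

```text
t: 22.43
ee_pos: [668.1, -232.5, 191.9]
orientation: [-1.31, 1.033, -1.037]
ft_force: [0.2, 0.3, -1.0]
width: 15.6
```

```bash
sed -i 's/for e in s\[:1\]:/s.sort(key=lambda e:np.linalg.norm(np.array(e["at"])-proj("scene",g)[0]))\n    for e in s[:1]:/' look.py
python3 -c "
from look import *
sil('triangle_tool',.234);pitch('triangle_tool',.234)
for th in (36,40,44):
    t=np.radians(th);h=np.array([np.cos(.234)*np.cos(t),np.sin(.234)*np.cos(t),-np.sin(t)])
    m=W(np.load('rack.npy'),'k',(0,0,55)); print(th,m-74*h)
plan((500,-236,190),.234)"
```

```text
22.4333 [ 668.1 -232.5  191.9] 342 line 33.7 TCP offset from line px -1.0 at [273.6, 261.4]
20 24.5; 30 31.8; 35 35.5; 40 39.2; 45 43.0; 50 46.9; 
22.5333 [ 666.4 -231.8  188.8] [-0.4 -0.3 -0.7] th,dz,dl,dy [41.7  0.1 -0.  -0.2] res [-0.6 -0.8  0.6  0.8  0.1 -0.  -0.1] [('scene', 1), ('scene', 0)]
36 [ 507.9 -234.2  142.8]
40 [ 511.  -233.4  146.9]
44 [ 514.4 -232.6  150.7]
from [ 667.1 -232.   189.2] yaw 0.234 turn 0.0 shift [ -34.8   -0.8 -163.5]
```

Call:
arm_command --pt "-7.1 0 -31 0" --pt "-7.1 0 -31 0" --pt "-7.1 0 -31 0" --pt "-7.1 0 -31 0" --pt "-7.1 0 -31 0" --pt "0 15 0 0" --pt "0 15 0 0" --pt "0 0 0 0" --pt "0 0 0 0" --pt "0 0 0 0"

```text
t: 23.67
ee_pos: [509.2, -233.7, 160.8]
orientation: [-1.311, 1.034, -1.035]
ft_force: [-0.0, 0.7, -0.1]
width: 15.2
```

```bash
python3 -c "
from look import *
plan((509,-231.5,145),.234);pitch('triangle_tool',.234)
m=W(np.load('rack.npy'),'k',(0,2.5,74));print('home grasp',m)"
```

```text
from [ 509.2 -233.7  160.8] yaw 0.235 turn 0.001 shift [-2.2 15.8  0.3]
23.6667 [ 509.2 -233.7  160.8] [-0.   0.7 -0.1] th,dz,dl,dy [40.3  0.7 -3.   1. ] res [ 0.6  0.4  0.6 -0.   0.3 -1.   0.5] [('scene', 0), ('top', 1)]
home grasp [ 551.4 -221.2  111.5]
```

Call:
arm_command --pt "-1.1 8 0 0" --pt "-1.1 7.5 0 0" --pt "0 0 0 0" --pt "0 3.4 4.4 0" --pt "0 3.4 4.4 0" --pt "0 3.4 4.4 0" --pt "0 3.4 4.4 0" --pt "0 0 0 0" --pt "0 0 0 0"

```text
t: 24.72
ee_pos: [525.4, -227.2, 131.1]
orientation: [-1.311, 1.035, -1.034]
ft_force: [0.0, -0.5, -0.2]
width: 15.6
```

```bash
python3 -c "
from look import *
print(get_obs()['moment']);plan((551.4,-221.2,111.5),.234)"
```

```text
[0.  0.  0.1]
from [ 525.4 -227.2  131.1] yaw 0.235 turn 0.001 shift [ 0.2 19.6 26.6]
```

Call:
arm_command --pt "0 3 4 0" --pt "0 3 4 0" --pt "0 3 4 0" --pt "0 0 0 0" --pt "0 0 0 0"

```text
t: 25.13
ee_pos: [536.4, -224.2, 121.6]
orientation: [-1.312, 1.036, -1.033]
ft_force: [-2.1, 0.2, -2.6]
width: 15.0
```

Call:
arm_command --pt "0 3 4 0" --pt "0 3 4 0" --pt "0 2.2 2.6 0" --pt "0 0 0 0" --pt "0 0 0 0"

```text
t: 25.55
ee_pos: [547.5, -221.9, 113.8]
orientation: [-1.311, 1.035, -1.035]
ft_force: [-1.4, 1.0, -3.5]
width: 15.2
```

```bash
python3 -c "
from look import *
print(get_obs()['moment']);plan((551.4,-221.2,111.5),.234)"
```

```text
[0.  0.5 0.1]
from [ 547.5 -221.9  113.8] yaw 0.234 turn 0.0 shift [0.3 2.3 4. ]
```

Call:
arm_command --pt "0 2 2.5 0" --pt "0 2 2.5 0" --pt "0 0 0 0" --pt "0 0 0 0"

```text
t: 25.88
ee_pos: [552.0, -220.9, 110.0]
orientation: [-1.311, 1.035, -1.035]
ft_force: [-5.3, -0.6, -2.3]
width: 15.4
```

Call:
arm_command --pt "0 1.6 1.9 0" --pt "0 0 0 0" --pt "0 0 0 0"

```text
t: 26.13
ee_pos: [551.8, -220.9, 109.2]
orientation: [-1.314, 1.038, -1.032]
ft_force: [-14.3, -3.0, 10.7]
width: 15.5
```

Call:
arm_command --pt "0 1.4 1.4 0" --pt "0 0 0 0" --pt "0 0 0 0"

```text
t: 26.38
ee_pos: [551.8, -220.8, 108.1]
orientation: [-1.315, 1.04, -1.031]
ft_force: [-20.8, -5.0, 17.1]
width: 15.3
```

Call:
arm_command --pt "0 -2.2 -2.4 0" --pt "0 0 0 0"

```text
t: 26.55
ee_pos: [552.7, -221.2, 110.0]
orientation: [-1.311, 1.035, -1.036]
ft_force: [-6.8, -1.9, 0.8]
width: 15.1
```

Call:
arm_command --pt "0 0 0 0" --pt "0 0 0 0" --pt "0 0 0 0" --pt "0 0 0 0" --gripper 45

```text
t: 26.88
ee_pos: [554.0, -220.8, 109.7]
orientation: [-1.31, 1.033, -1.036]
ft_force: [-0.4, -0.7, -0.3]
width: 37.8
```

Call:
arm_command --pt "0 -30 0 0" --pt "0 -35 0 0" --pt "0 -35 0 0" --pt "0 0 0 0"

```text
t: 27.22
ee_pos: [557.1, -222.2, 216.3]
orientation: [-1.308, 1.025, -1.044]
ft_force: [0.2, -1.1, 1.4]
width: 39.8
```

```bash
python3 -c "
from look import *
home('triangle_tool',2);home('blade_tool',1)
im=get_image('scene');cv2.imwrite('pics/s6.png',cv2.convertScaleAbs(cv2.resize(im[180:380,130:330],None,fx=3,fy=3,interpolation=2),alpha=1.6))
plan((538.5,129.5,150),-.06)"
```

```text
triangle_tool scene [(array([201.6, 259.8]), 0.7)] expect origin home [200.1 264.3] 10 out [195.5 260.7] headend [149.4 224.6]
0.72 1501 bbox 341 376 236 286
triangle_tool top [] expect origin home [432.2 293.8] 10 out [434.2 297.7] headend [455.4 339.6]
blade_tool scene [(array([214.5, 238.7]), 0.89)] expect origin home [217.6 239.7] 10 out [213.4 236.3] headend [170.8 202. ]
blade_tool top [(array([389.6, 302.9]), 0.83), (array([446.5, 255.7]), 0.7)] expect origin home [392.8 303.6] 10 out [394.5 307.6] headend [412.5 350.4]
0.63 701 bbox 229 250 263 357
from [ 552.9 -220.7  209. ] yaw 0.234 turn 0.294 shift [-348.7   59.   -35.3]
```

View pics/s6.png

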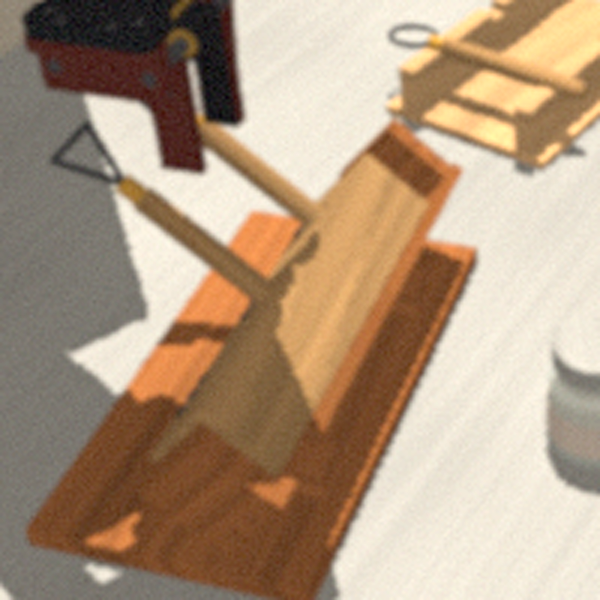

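The triangle's head end in the crop is at (71,142), pixel (154,227), against a home prediction of about (152,227). It is home, and the blade hasn't moved. Next is the ring tool.

Call:
arm_command --pt "0 0 0 0.098" --pt "0 0 0 0.098" --pt "0 0 0 0.098" --pt "-34.9 0 -3.5 0" --pt "-34.9 0 -3.5 0" --pt "-34.9 0 -3.5 0" --pt "-34.9 0 -3.5 0" --pt "-34.9 0 -3.5 0" --pt "-34.9 10 -3.5 0" --pt "-34.9 10 -3.5 0" --pt "-34.9 15 -3.5 0" --pt "-34.9 15 -3.5 0" --pt "-34.9 10 -3.5 0" --pt "0 0 0 0" --pt "0 0 0 0" --pt "0 0 0 0"

```text
t: 29.2
ee_pos: [538.9, 129.5, 149.5]
orientation: [-1.181, 1.252, -1.253]
ft_force: [-0.2, 0.1, 0.6]
width: 39.6
```

```bash
python3 -c "
from look import *
plan((538.5,129.5,47),-.06)"
```

```text
from [538.9 129.5 149.5] yaw -0.059 turn 0.001 shift [  0.1 102.5  -0.4]
```

Call:
arm_command --pt "0 30 0 0" --pt "0 35 0 0" --pt "0 25 0 0" --pt "0 12.5 0 0" --pt "0 0 0 0" --pt "0 0 0 0"

```text
t: 29.7
ee_pos: [539.2, 128.8, 47.2]
orientation: [-1.18, 1.254, -1.254]
ft_force: [-0.5, -0.3, 0.2]
width: 39.5
```

Call:
arm_command --pt "0 0 0 0" --pt "0 0 0 0" --pt "0 0 0 0" --pt "0 0 0 0" --pt "0 0 0 0" --gripper 0

```text
t: 30.12
ee_pos: [539.5, 129.9, 47.8]
orientation: [-1.179, 1.252, -1.253]
ft_force: [-0.7, -0.0, 4.6]
width: 15.4
```

Call:
arm_command --pt "0 -30 0 0" --pt "0 -35 0 0" --pt "0 -35 0 0" --pt "0 -35 0 0" --pt "0 -10 0 0" --pt "0 0 0 0" --pt "0 0 0 0"

```text
t: 30.7
ee_pos: [538.6, 129.7, 191.7]
orientation: [-1.18, 1.253, -1.253]
ft_force: [-0.5, 0.1, -1.1]
width: 15.1
```

```bash
python3 -c "
from look import *
o=get_obs();print(o['width']);pitch('ring_tool',-.06)
plan((667.4,-232.1,190),.234)"
```

```text
15.055272850862353
30.7 [538.6 129.7 191.7] [-0.5  0.1 -1.1] th,dz,dl,dy [-2.4 -1.7 -1.1 -1.1] res [ 1.3 -0.1 -0.9 -0.9 -0.9 -0.4 -0.5] [('scene', 1), ('scene', 0)]
from [538.1 129.5 190.3] yaw -0.06 turn -0.294 shift [381.8   0.3  41.9]
```

Call:
arm_command --pt "0 0 0 -0.098" --pt "0 0 0 -0.098" --pt "0 0 0 -0.098" --pt "35.8 0 3.8 0" --pt "35.8 0 3.8 0" --pt "35.8 0 3.8 0" --pt "35.8 0 3.8 0" --pt "35.8 0 3.8 0" --pt "35.8 0 3.8 0" --pt "35.8 0 3.8 0" --pt "35.8 0 3.8 0" --pt "35.8 0 3.8 0" --pt "35.8 0 3.8 0" --pt "35.8 0 3.8 0" --pt "0 25 0 0" --pt "0 25 0 0" --pt "0 0 0 0" --pt "0 0 0 0" --pt "0 0 0 0"

```text
t: 32.58
ee_pos: [671.2, -243.4, 142.2]
orientation: [-1.311, 1.035, -1.035]
ft_force: [1.3, -0.1, -0.2]
width: 15.6
```

```bash
python3 -c "
from look import *
plan((670.4,-244.7,73),.234)"
```

```text
from [ 671.2 -243.4  142.2] yaw 0.235 turn 0.001 shift [ 1.1 69.2 -1.1]
```

Call:
arm_command --pt "1 10 0 0" --pt "0 12 -1 0" --pt "0 8 -1 0" --pt "0 8 0 0" --pt "0 8 0 0" --pt "0 8 0 0" --pt "0 8 0 0" --pt "0 4 0 0" --pt "0 4 0 0" --pt "0 0 0 0" --pt "0 0 0 0" --pt "0 0 0 0"

```text
t: 33.58
ee_pos: [671.0, -245.3, 72.6]
orientation: [-1.309, 1.032, -1.038]
ft_force: [3.2, 0.6, 5.5]
width: 15.4
```

```bash
python3 -c "
from look import *
sil('ring_tool',.234);pitch('ring_tool',.234)"
```

```text
33.5833 [ 671.  -245.3   72.6] 416 line 38.2 TCP offset from line px 1.1 at [269.0, 323.5]
20 24.5; 30 31.2; 35 34.6; 40 38.0; 45 41.6; 50 45.3; 
33.6833 [ 670.9 -245.3   72.5] [4.7 0.8 4.9] th,dz,dl,dy [41.3  0.1 -3.6  0.9] res [ 0.7 -0.1  1.   0.2  1.3  0.6  0.  -1.2  0.4] [('scene', 1), ('scene', 0), ('top', 1)]
```

Call:
arm_command --pt "0 -20 0 0" --pt "0 -35 0 0" --pt "0 -35 0 0" --pt "0 -28 0 0" --pt "0 0 0 0" --pt "0 0 0 0"

```text
t: 34.48
ee_pos: [669.3, -245.3, 190.9]
orientation: [-1.311, 1.034, -1.036]
ft_force: [-0.6, 0.4, -1.4]
width: 15.1
```

```bash
python3 -c "
from look import *
sil('ring_tool',.234);p=np.load('rack.npy')
a,b=W(p,'k',(0,-72.5,129)),W(p,'k',(0,-72.5,74));print(a,b)
plan(a,.234)"
```

```text
34.4833 [ 669.3 -245.3  190.9] 484 line 37.9 TCP offset from line px 1.0 at [265.1, 268.6]
20 24.5; 30 31.7; 35 35.4; 40 39.0; 45 42.8; 50 46.6; 
[ 527.9 -304.   146.9] [ 568.8 -294.2  111.5]
from [ 667.8 -244.6  187.9] yaw 0.234 turn 0.0 shift [  25.3   41.  -149.9]
```

Call:
arm_command --pt "5.1 0 -30 0" --pt "5.1 0 -30 0" --pt "5.1 0 -30 0" --pt "5.1 0 -30 0" --pt "5 0 -30 0" --pt "0 15 0 0" --pt "0 15 0 0" --pt "0 0 0 0" --pt "0 0 0 0" --pt "0 0 0 0"

```text
t: 35.42
ee_pos: [529.0, -304.2, 159.2]
orientation: [-1.311, 1.036, -1.033]
ft_force: [1.3, -0.2, -0.4]
width: 15.3
```

```bash
python3 -c "
from look import *
plan((527.9,-304,146.9),.234)"
```

```text
from [ 529.  -304.2  159.2] yaw 0.235 turn 0.001 shift [-0.5 12.3 -1. ]
```

Call:
arm_command --pt "-0.5 6 -0.5 0" --pt "0 6.3 -0.5 0" --pt "0 0 0 0" --pt "0 3.5 4.2 0" --pt "0 3.5 4.2 0" --pt "0 3.5 4.2 0" --pt "0 3.5 4.2 0" --pt "0 0 0 0" --pt "0 0 0 0"

```text
t: 36.17
ee_pos: [544.6, -300.2, 133.2]
orientation: [-1.311, 1.035, -1.034]
ft_force: [0.2, 0.6, 0.1]
width: 15.7
```

```bash
python3 -c "
from look import *
print(get_obs()['moment']);plan((568.8,-294.2,111.5),.234)"
```

```text
[ 0. -0. -0.]
from [ 544.6 -300.2  133.2] yaw 0.235 turn 0.001 shift [-0.2 21.7 24.9]
```

Call:
arm_command --pt "0 3.3 3.8 0" --pt "0 3.3 3.8 0" --pt "0 3.3 3.8 0" --pt "0 0 0 0" --pt "0 0 0 0"

```text
t: 36.58
ee_pos: [555.0, -297.5, 122.8]
orientation: [-1.311, 1.036, -1.033]
ft_force: [-2.0, -0.6, -3.7]
width: 14.9
```

Call:
arm_command --pt "0 3.3 3.8 0" --pt "0 3.3 3.8 0" --pt "0 2 2.4 0" --pt "0 0 0 0" --pt "0 0 0 0"

```text
t: 37.0
ee_pos: [565.5, -295.2, 114.6]
orientation: [-1.311, 1.035, -1.034]
ft_force: [-1.1, -0.2, -4.8]
width: 15.4
```

Call:
arm_command --pt "0 2 2.4 0" --pt "0 2 2.4 0" --pt "0 0 0 0" --pt "0 0 0 0"

```text
t: 37.33
ee_pos: [570.0, -294.4, 111.0]
orientation: [-1.311, 1.035, -1.035]
ft_force: [-3.2, -1.2, -3.7]
width: 15.2
```

```bash
python3 -c "
from look import *
print(get_obs()['moment']);plan((568.8,-294.2,111.5),.234)"
```

```text
[-0.3  0.7 -0. ]
from [ 570.  -294.4  111. ] yaw 0.234 turn 0.0 shift [-0.5 -0.5 -1.2]
```

Call:
arm_command --pt "0 1.6 1.9 0" --pt "0 1 1.2 0" --pt "0 0 0 0" --pt "0 0 0 0"

```text
t: 37.67
ee_pos: [570.0, -294.6, 109.9]
orientation: [-1.315, 1.039, -1.032]
ft_force: [-19.5, -4.9, 14.8]
width: 15.3
```

Call:
arm_command --pt "0 1.4 1.4 0" --pt "0 0 0 0" --pt "0 0 0 0"

```text
t: 37.92
ee_pos: [570.4, -294.6, 108.9]
orientation: [-1.316, 1.04, -1.031]
ft_force: [-25.8, -6.4, 21.1]
width: 15.0
```

Bottomed at about 34 N along the axis. I'll back off, release, retreat and check all three.

Call:
arm_command --pt "0 -2.4 -3 0" --pt "0 0 0 0"

```text
t: 38.08
ee_pos: [570.9, -294.5, 110.4]
orientation: [-1.311, 1.035, -1.036]
ft_force: [-8.1, -2.8, 3.3]
width: 15.6
```

Call:
arm_command --pt "0 0 0 0" --pt "0 0 0 0" --pt "0 0 0 0" --pt "0 0 0 0" --gripper 45

```text
t: 38.42
ee_pos: [572.5, -294.0, 109.8]
orientation: [-1.31, 1.033, -1.036]
ft_force: [0.3, -0.1, 0.2]
width: 37.8
```

Call:
arm_command --pt "0 -30 0 0" --pt "0 -35 0 0" --pt "0 -35 0 0" --pt "0 -35 0 0" --pt "0 -35 15 0" --pt "0 0 30 0" --pt "0 0 30 0" --pt "0 0 0 0" --pt "0 0 0 0" --pt "0 0 0 0"

```text
t: 39.25
ee_pos: [643.8, -276.3, 278.7]
orientation: [-1.312, 1.036, -1.033]
ft_force: [0.1, 0.6, -0.4]
width: 39.5
```

```bash
python3 -c "
from look import *
o=get_obs();print(o['t'],o['ee_pos'],o['ft_force'],o['width'])
p=np.load('rack.npy')
for n,y,L in(('blade',77.5,188),('tri',2.5,182),('ring',-72.5,186)):print(n,'home head end',proj('scene',[W(p,'k',(0,y,L)),W(p,'k',(0,y,L+8)),W(p,'k',(0,y,130))]).round(1).tolist())
im=get_image('scene');cv2.imwrite('pics/s7.png',cv2.convertScaleAbs(cv2.resize(im[170:370,100:300],None,fx=3,fy=3,interpolation=2),alpha=1.6))
for n in('cup','jar','ruler'):print(n,[d['at'] for d in tip_of('scene',n)][:1])"
```

```text
39.25 [ 643.8 -276.3  278.7] [ 0.1  0.6 -0.4] 39.513876006844754
blade home head end [[171.5, 201.3], [167.9, 198.4], [196.9, 221.7]]
tri home head end [[153.1, 226.0], [149.2, 223.0], [177.7, 245.3]]
ring home head end [[126.6, 250.5], [122.4, 247.3], [155.5, 272.6]]
cup [[355.8, 275.7]]
jar [[326.1, 323.4]]
ruler [[394.8, 232.7]]
```

View pics/s7.png

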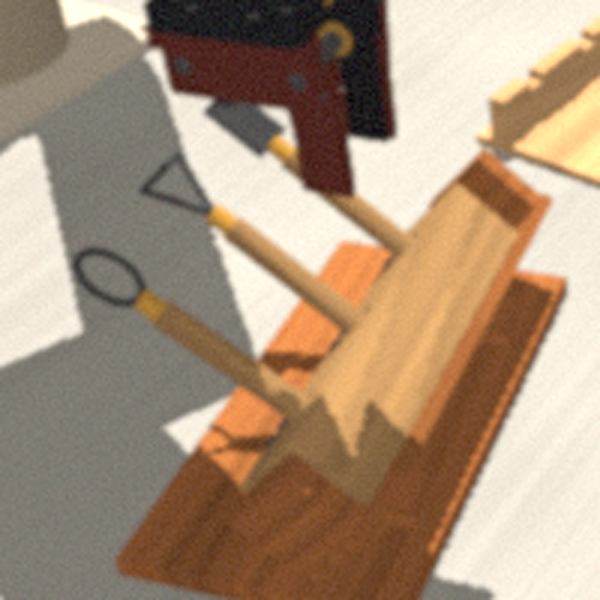

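The crop shows all three seated. The handle ends, in full-image pixels, are ring (153,273), triangle (178,245) and blade (198,219). The home predictions are (155.5,272.6), (177.7,245.3) and (196.9,221.7), so they match. The gripper is clear, so I'm handing in.

```bash
python3 -c "
from workcell import *
close_job();print(get_obs()['t'])"
```

```text
the job is handed in; nothing more can be done
the job is handed in; nothing more can be done
```

All three tools are in the block, in the order asked: blade in pocket 1, triangle in pocket 2, ring in pocket 3. I handed the job in at about 39 s of the 72 s allowed; it gave no verdict.

**Method:** The gripper can only point down. I tilted each tool in the jaws by laying its head side over the block's sloping upper face, then slid it in along the pocket axis until it stopped hard.

**Checks that passed:**
- **Seating force:** the final push along the axis reached about 25 N for the blade, 27 N for the triangle and 34 N for the ring. All are above the 5–15 N needed to pass the catch.
- **Position:** the last picture shows the handle ends within about 2–3 pixels of where fully-home tools should appear. The triangle matched best.
- **Clear of the robot:** the gripper was open and well away, with force readings near zero.

**Less certain:**
- **Ring tool:** its handle end read about 2 pixels (roughly 3–4 mm) outward, and its head about 3 pixels low, roughly 0.04 rad of tilt. Both are inside the limits and close to measurement noise.
- **Blade tool:** in the last view the gripper partly hid its handle. An earlier clear view showed it home.
- **False detections:** the networks sometimes reported the wrong tool or bystander, and I discarded those readings.
- **Cup, jar and ruler:** I never felt contact with any of them. The jar and ruler readings differ from the first ones by only a few pixels; the cup's first reading in that view was a false one, so I couldn't compare it.

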